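Move the snap-in battery cassette from the night light to its charger

ROBOT

A 6-joint arm with a two-finger parallel gripper is mounted at the origin on the work surface. World frame = base frame: x ahead of the robot, y to its left, z up, the work surface at z = 0. Lengths are in mm, angles in rad, forces in N, time in s.
With the tool pointing down it reaches from about 300 to 775 mm from the base axis. Payload 14.6 kg.
Tool frame: the origin (TCP) lies on the centre line of the jaws, within the pads' length; the fingertips stand ahead of it and the grasp point (between the pads) is the TCP (manip.tip_reach is the z of the fingertips in the tool frame, in mm); z points along the fingers, y is the direction in which the jaws open and shut (so a half turn about z gives the same grasp; the last joint's range is limited). The gripper opens to 94 mm and grips with 3 to 60 N. Pads are 16 mm wide; open, the fingers measure 119 mm over their backs; the gripper's body (75 mm by 177 mm) begins 78 mm behind the grasp point.
Start: joints at [-1.276, 0.3, 1.521, -0, 1.321, -0.067], TCP at [194.67, -514.386, 224.446] pointing down, gripper open.
Joint ranges: [-3.03, 3.03], [-0.79, 2.21], [0.23, 2.52], [-1.04, 4.18], [0, 3.07], [-2.55, 2.55]. Speed limits (rad/s): [2.22, 2.22, 2.57, 3.14, 3.14, 3.14].

INTERFACE

Orientations are given as [roll, pitch, yaw] about the fixed x, y, z axes, in that order (R = Rz(yaw) Ry(pitch) Rx(roll)).
In Python, from cell import manip, camera, search_frame, masks_of, tip_of gives the robot as it stands.
- The arm moves only by the tool send_rows, never from a script. Its argument "plan" is a list of rows, each an object with "travel": the shift along the tool's x, y, z in mm, a list of three; "delta_rot": the turn, a rotation vector about the tool's x, y, z in degrees, a list of three; "fingers": the gripper's target within -1 to 1 (shut at 1, half-way at 0, fully open at -1). In form: [{"travel": [dx, dy, dz], "delta_rot": [wx, wy, wz], "fingers": fingers}, ...]. A call has 1 to 20 rows; each row shifts and turns the commanded pose from where the row before left it, along the tool's axes as they then stand; what a row does not reach is not made up. A row lasts 1/8 s, in which the tool goes at most 62.5 mm and 10.7 degrees, less where a joint would pass 70% of its speed; a pose out of reach is approached as far as the arm can. A call is refused whole if a number of a shift passes 62.5 or a number of a turn 10.7, either way. A call with a gripper value outside its range is refused whole. The fingers move at their own pace and stop on an object; "grip_force" is the grip in N (left out, the last holds). Time passes only in rows, so rows that do not move let the fingers close. It gives the time, the measured TCP pose, the force and the opening at its end, in the units of the state.
- manip.read_state(): the state, without advancing time (a new reading comes with each control period).
- camera(name): name is "scene" or "top" or "wrist"; returns a dict with "color" (400x640x3 uint8, red, green, blue), "z_map" (400x640 float32, mm along the optical axis (not along the pixel's ray), 0 where there is no reading), "fov_y" (degrees; the focal length in pixels is half the picture's height over the tangent of half this angle, whatever the lens; pixels are square), "cx", "cy" (the principal point, pixels), "k1" (the pictures are not rectified: a ray, as slopes to the right and down, at radius r is drawn at 1 + k1 r^2 times it, then the intrinsics apply), "world_from_camera" (4x4, takes a point from camera to world coordinates); the wrist camera has in their place "tool_from_camera" (4x4, takes a point from camera to tool coordinates, whose origin is the TCP and whose axes are the flange's). Camera axes: x right, y up, looking along -z (the intrinsics and any distortion apply to the point x, -y, -z); pixel columns grow to the right and rows downward; lengths in mm; the calibration is good to about 2 mm. A picture is of the moment at which its call begins: read the wrist's pose just before it.
- manip.sign_off(): hands the job in, once; it reports no verdict.
Trained networks look in the newest picture that a camera, given by its name, has taken for a name from the list of things; names that differ only in an ending like _2 or _b are one class to them, and where a whole thing is asked for, a point or a joint stands for the part that bears it (a point fixed in the world has none). Each returns a list of dicts, best first, with "confidence" (0 to 1); they miss things now and then, are a little off and sometimes report something else, mostly with a low value. They report only what shows in the picture. A call takes as long as a camera call. They do not tell look-alikes from the thing itself.
- search_frame(name, camera): "at" ([x, y, z] in mm, in the coordinates of the camera as it stood for that picture, good to about 4 mm: the middle of the surface that is visible of it).
- masks_of(name, camera): "region" (400x640 bool, what is visible of it).
- tip_of(name, camera): "at" ([x, y, z] in mm, in the coordinates of the camera as it stood for that picture, good to about 4 mm: a listed point, or the origin of a listed thing).
The state is a dict: "clock": time; "joints": joint angles; "qd": joint speeds; "effort": joint torques, N m; "eef_pos": TCP position; "eef_rot": TCP orientation; "wrist_force": force on the tool from outside, world axes, zero at the start; "moment": the same for the moment, N m; "finger_gap": finger opening in mm.
Only numpy, scipy, OpenCV 4.12 (cv2) and the standard library are available. Lean on these libraries where they do the work, as an engineer would, in place of code of your own. Each camera call takes 0.05 s, during which the arm holds its last target. There are 200 camera calls.

TASK

In the nursery wardrobe niche, take the battery cassette out of the night light: squeeze its sprung snap tab inward and lift it free without wrenching it against the catch or crushing the tab. Then seat it fully home in the empty charger, whose cradle is set to a different height each time, tab on the catch side, pressing it gently down against the sprung contacts and letting go there so that the tab snaps out under the catch and holds it. Leave the other things on the shelf where they are.

Things in the scene. Friction and masses are not known exactly. Their poses are not given: they have to be found in the camera images.
- lamp: White night light, fixed. A foot block (85 mm in x, y -39.5 to +42.5, 50 high) holds a battery well; behind it, centred 88 mm towards its +x, a cream dome 82 across, 103 high. Origin on the shelf under the well's centre, z up. It may stand left or right of the charger. At the start the cassette is latched in its well, on the floor (z = 10), axes parallel, off-centre by up to 1 mm.
- lamp_mouth (a point): Centre of the lamp well's mouth, at rim height (lamp z = 50 mm). The well: 53 mm in x; in y 43 mm (-21.5 to +21.5) at the neck; the mouth flares by 4 mm at 45 degrees over the top 4 mm; floor at z = 10. On the +y side a catch lip (z 40 to 50) overhangs an undercut that reaches y = +28.
- charger: White charger, fixed: a flat foot 125 x 120 x 6 mm with a skirt 99 x 94 x 22 mm; in the skirt rides a block with exactly the lamp's well and catch lip (on its +y side), empty, no dome. The block's height is adjustable, stiffly held and not measured: 0 to 13.5 mm above the lamp well's height, differing each time, so home must be felt. Origin on the shelf under the well's centre, z up.
- charger_foot (a point): On the well's axis, at the top of the charger's flat foot (charger z = 6 mm). Depending on the setting the well's rim is at charger z = 50 to 63.5 mm and its floor (home for the cassette's underside) at 10 to 23.5. Three brass contacts stand 5 mm above the floor and push up with 4 N when first touched, 11 N when level with it. The charger must not take more than 28 N from the cassette.
- cassette: Loose grey battery cassette, about 0.2 kg. Origin at the centre of its underside, z up. Core 50 (x) x 40 (y) x 42 mm high: 1.5 mm play in a well's neck on every side. Two upright plates on top, to z = 84, are pinched across y: 44 mm over both at rest, 35 with the tab fully in. When home, the well's rim is at its z = 40. It latches one way only, tab towards the well's +y side.
- thumb_face (a point): Middle of the outer face (cassette y = -22 mm) of the fixed thumb plate, 42 mm wide, 4 thick, cassette z 40 to 84; this point at z 66.
- tab_face (a point): Middle of the tab's outer face as it is at rest: cassette x 0, y +22, z 66 mm (this point stays with the cassette when the tab is pressed). Only the tab yields: pressed fully in, the middle of the pinch lies 4.5 mm nearer the thumb plate. The tab is the narrower plate, 22 mm wide, 4 thick, cassette z 42 to 84.
- tab (a joint): Travel of the sprung tab towards the thumb plate, m: 0 at rest (out), 0.009 at its stop (in). Spring: 5 N at rest, 11 N at 5 mm, 16 N at the stop. The tab breaks if pinched with more than 45 N; 20 to 30 N is right. The catch and the lamp must not take more than 30 N from the cassette.
- hook_tip (a point): Tip of the tab's hook, moving with the tab: cassette y = +26.5 at rest, z 24 mm; the hook is 20 mm wide, z 20 to 28. With the cassette home it is 2 mm below the catch lip; it clears the lip when pressed in by about 5 mm (3.5 to 6.5, as the cassette lies in its play), likewise to enter. Let go over 2 mm above home it cannot snap in.
- ramekin: White ceramic ramekin, 86 mm across, 45 mm high, loose; origin at its underside. Leave alone.
- sippy_cup: Stainless steel sippy cup with white lid, 72 mm across, 114 mm high, loose; origin at its underside. Leave alone.
- pacifier_box: Closed blue plastic pacifier box 79 x 114 x 48 mm, loose; origin at its underside. Leave alone.
- teether: Peach silicone elephant teether lying flat, about 110 x 75 x 14 mm, loose; origin at the underside of its belly disc. Leave alone.
Mind the look-alikes: they are no part of the job. Of the things shaped like the cassette, the grey one is meant.

How it is judged:
By the outcome, as a careful person would: the job done as asked, in the order asked, and still so for the second after the job is handed in, with the robot touching nothing.
It also fails if it takes over 67 s, if anything falls off the work surface, if the arm or the gripper's body presses on something with over 40 N, if the wrist force passes 120 N, or if a joint passes its speed limit or range.

## Working session

There is one attempt and no reset: what is moved stays moved. The work goes in short steps, Python scripts to look and compute and a tool call to move; the robot and the scene stay as the last step left them, time stands still between calls to the robot, and variables do not carry over. Pictures are saved under pics/ and viewed, about 8 in all and at most 12, crops included, and the job is handed in when it is done.

Besides the shell and the picture viewer there is one more tool, called after "Emit:" as name([rows], argument=value, ...), one row to a line, values as JSON. send_rows: Moves the arm, as the interface text tells. Its arguments: {"type":"object","properties":{"plan":{"type":"array"},"grip_force":{"type":"number"}},"required":["plan"]}

```bash
ls; mkdir -p pics; cat > h.py <<'E'
import numpy as np, cv2
from cell import manip, camera, search_frame, masks_of, tip_of
from scipy.spatial.transform import Rotation as R
def tool():
    s=manip.read_state(); T=np.eye(4); T[:3,:3]=R.from_euler('xyz',s['eef_rot']).as_matrix(); T[:3,3]=s['eef_pos']; return T
def shot(name,f=None):
    T=tool(); c=camera(name)
    c['W']=c['world_from_camera'] if name!='wrist' else T@c['tool_from_camera']
    c['W']=np.array(c['W'])
    if f: cv2.imwrite('pics/'+f,c['color'][:,:,::-1])
    return c
def w(c,p): return (c['W']@np.r_[p,1])[:3]
def cloud(c):
    h,wd=c['z_map'].shape; f=h/2/np.tan(np.radians(c['fov_y'])/2)
    u,v=np.meshgrid(np.arange(wd),np.arange(h)); x=(u-c['cx'])/f; y=(v-c['cy'])/f
    r=np.hypot(x,y); q=r.copy()
    for _ in range(20): q=r/(1+c['k1']*q*q)
    s=np.where(r>0,q/np.maximum(r,1e-9),1); z=c['z_map']
    P=np.stack([x*s*z,-y*s*z,-z],-1)
    return P@c['W'][:3,:3].T+c['W'][:3,3]
def px(c,p):
    q=np.linalg.inv(c['W'])@np.r_[p,1]; x,y=q[0]/-q[2],-q[1]/-q[2]; k=1+c['k1']*(x*x+y*y)
    f=200/np.tan(np.radians(c['fov_y'])/2); return np.array([c['cx']+f*x*k,c['cy']+f*y*k])
E
python3 - <<'E'
from h import *
print(manip.read_state(), manip.tip_reach)
for n in ['scene','top']:
    c=shot(n,n+'1.png'); print(n,c['fov_y'],c['k1'],c['W'].round(3).tolist())
    for t in ['lamp','lamp_mouth','charger','charger_foot','cassette','thumb_face','tab_face','hook_tip','ramekin','sippy_cup','pacifier_box','teether']:
        for o in tip_of(t,n)[:3]: print(t,w(c,o['at']).round(1),round(o['confidence'],2),px(c,w(c,o['at'])).round())
a=cv2.imread('pics/scene1.png');b=cv2.imread('pics/top1.png')
cv2.imwrite('pics/both.png',cv2.resize(np.vstack([a,b]),(480,600)))
E
```

```text
pics
{'clock': 0.0, 'joints': array([-1.27560637e+00,  3.00479971e-01,  1.52155548e+00,  2.23712121e-05,
        1.32065860e+00, -6.65973700e-02]), 'qd': array([ 0.00162071, -0.00109593, -0.00064315, -0.00238443, -0.00023   ,
       -0.00120886]), 'effort': array([-2.76929022e-03, -5.31802976e+01, -3.52739382e+01,  7.07623176e-02,
        2.43918254e-02, -8.99471388e-05]), 'eef_pos': array([ 194.6100738 , -514.18364977,  223.8922683 ]), 'eef_rot': array([-3.14049513e+00, -9.49171271e-05,  3.61781729e-01]), 'wrist_force': array([-0.24268881,  0.30801175, -0.50109743]), 'moment': array([-0.0138665 , -0.00575205,  0.05331227]), 'finger_gap': 93.67454077558963} 19.0
scene 49.10496010628326 -0.024726753082083035 [[0.064, -0.73, 0.68, 1366.291], [0.998, 0.04, -0.051, -69.0], [0.011, 0.682, 0.731, 925.265], [0.0, 0.0, 0.0, 1.0]]
lamp [ 529.  -220.9    3.6] 0.64 [241. 206.]
lamp [ 534.1 -218.4   10.4] 0.41 [242. 206.]
lamp_mouth [ 539.1 -221.8   49.6] 0.73 [239. 197.]
lamp_mouth [ 531.3 -220.3    2.2] 0.36 [242. 207.]
charger [549.6 173.3  -1.9] 0.85 [381. 207.]
charger [ 536.  -225.3   55.5
[... 1488 characters left out ...]
   -1.7] 0.55 [392. 287.]
thumb_face [ 530.3 -243.8   72.8] 0.84 [411. 240.]
thumb_face [ 634.6 -382.1   62.2] 0.71 [460. 200.]
thumb_face [ 435.5 -208.1   67.5] 0.55 [398. 279.]
tab_face [ 539.5 -192.5   75.3] 0.9 [391. 237.]
tab_face [ 393.1 -202.1   62.1] 0.87 [396. 296.]
tab_face [ 616.1 -343.2   65.3] 0.67 [446. 207.]
hook_tip [ 387.7 -205.2   21.8] 0.63 [394. 297.]
hook_tip [ 540.9 -191.1   30.8] 0.43 [387. 238.]
hook_tip [ 616.1 -335.5   23.3] 0.41 [439. 210.]
ramekin [ 5.435e+02 -8.100e+00 -3.000e-01] 0.73 [318. 239.]
sippy_cup [818.5 -44.1  -2.9] 0.56 [329. 142.]
pacifier_box [ 4.486e+02 -3.916e+02  1.000e-01] 0.77 [460. 272.]
teether [4.719e+02 4.180e+02 2.000e-01] 0.75 [159. 267.]
```

View pics/both.png

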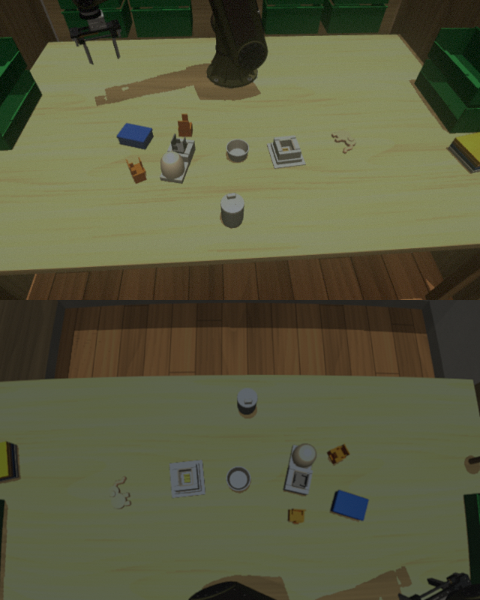

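The grey cassette sits in the lamp beside the cream dome, and the two orange look-alikes stand apart. In the stacked picture the charger is at about (187,478) and the ramekin lies between it and the lamp. Next I'll move over the lamp for a wrist view.

```bash
cat >> h.py <<'E'
def plan(p,yaw,n,cur=None):
    """constant tool-axes rows from current pose (tool down) to p,yaw in n rows; turn first row-wise then shift along"""
    T=tool() if cur is None else cur
    Rt=R.from_euler('xyz',[np.pi,0,yaw]); rv=(R.from_matrix(T[:3,:3]).inv()*Rt).as_rotvec()
    d=(np.array(p)-T[:3,3])/n; out=[]; Rc=R.from_matrix(T[:3,:3])
    for i in range(n):
        out.append((Rc.inv().apply(d).round(2).tolist(),np.degrees(rv/n).round(2).tolist())); Rc=Rc*R.from_rotvec(rv/n)
    for o in out: print(o)
E
python3 - <<'E'
from h import *
c=shot('wrist'); print(np.array(c['tool_from_camera']).round(3).tolist(),c['fov_y'])
plan([440,-219,270],-0.19,8)
E
```

```text
[[-0.001, 0.965, 0.261, 75.043], [1.0, 0.001, 0.001, -0.696], [0.001, 0.261, -0.965, -160.769], [0.0, 0.0, 0.0, 1.0]] 59.774608702199785
([41.75, -23.68, -5.7], [-0.0, 0.0, 3.95])
([40.02, -26.5, -5.7], [-0.0, 0.0, 3.95])
([38.1, -29.2, -5.7], [-0.0, 0.0, 3.95])
([35.99, -31.75, -5.7], [-0.0, 0.0, 3.95])
([33.72, -34.16, -5.7], [-0.0, 0.0, 3.95])
([31.29, -36.4, -5.7], [-0.0, 0.0, 3.95])
([28.7, -38.47, -5.7], [-0.0, 0.0, 3.95])
([25.99, -40.35, -5.7], [-0.0, 0.0, 3.95])
```

```bash
python3 - <<'E'
from h import *
plan([525,-219,220],-0.19,8)
E
```

```text
([51.69, -19.92, 0.55], [-0.0, 0.0, 3.95])
([50.19, -23.43, 0.55], [-0.0, 0.0, 3.95])
([48.46, -26.84, 0.55], [-0.0, 0.0, 3.95])
([46.49, -30.11, 0.55], [-0.0, 0.0, 3.95])
([44.31, -33.24, 0.55], [-0.0, 0.0, 3.95])
([41.91, -36.22, 0.55], [-0.0, 0.0, 3.95])
([39.31, -39.02, 0.55], [-0.0, 0.0, 3.95])
([36.53, -41.64, 0.55], [-0.0, 0.0, 3.95])
```

Emit:
send_rows([
  {"travel": [51.5, -20, 0.5], "delta_rot": [0, 0, 4], "fingers": -1},
  {"travel": [50, -23.5, 0.5], "delta_rot": [0, 0, 4], "fingers": -1},
  {"travel": [48.5, -27, 0.5], "delta_rot": [0, 0, 4], "fingers": -1},
  {"travel": [46.5, -30, 0.5], "delta_rot": [0, 0, 4], "fingers": -1},
  {"travel": [44.5, -33, 0.5], "delta_rot": [0, 0, 4], "fingers": -1},
  {"travel": [42, -36, 0.5], "delta_rot": [0, 0, 4], "fingers": -1},
  {"travel": [39.5, -39, 0.5], "delta_rot": [0, 0, 4], "fingers": -1},
  {"travel": [36.5, -41.5, 0.5], "delta_rot": [0, 0, 4], "fingers": -1},
  {"travel": [0, 0, 0], "delta_rot": [0, 0, 0], "fingers": -1},
  {"travel": [0, 0, 0], "delta_rot": [0, 0, 0], "fingers": -1},
])

```text
clock: 2.6
eef_pos: [525.7, -220.7, 220.3]
eef_rot: [3.142, 0.0, -0.196]
wrist_force: [-0.5, 0.6, -0.5]
finger_gap: 93.9
```

```bash
python3 - <<'E'
from h import *
c=shot('wrist','w1.png'); s=manip.read_state(); print(s['eef_pos'],s['eef_rot'],s['clock'],s['wrist_force'])
for t in ['lamp','lamp_mouth','cassette','thumb_face','tab_face','hook_tip']:
    for o in tip_of(t,'wrist')[:3]: print(t,w(c,o['at']).round(1),round(o['confidence'],2),px(c,w(c,o['at'])).round())
P=cloud(c)
np.savez('w1.npz',P=P,col=c['color'])
near=np.hypot(P[...,0]-534,P[...,1]+219)<75
h=P[...,2][near&(c['z_map']>0)]
print(np.histogram(h,bins=np.arange(0,115,4)))
for lo,hi in [(86,100),(44,56)]:
    m=(near&(P[...,2]>lo)&(P[...,2]<hi)&(np.hypot(P[...,0]-534,P[...,1]+219)<(40 if lo>80 else 75))).astype(np.uint8)
    q=P[m>0][:,:2]; print(lo,np.median(P[m>0][:,2]),len(q), cv2.minAreaRect(q.astype(np.float32)))
E
```

```text
[ 525.40719123 -221.11212764  220.45384098] [ 3.14150613e+00  1.17968644e-04 -1.96939287e-01] 2.65 [-0.01535445 -0.85439253 -0.06713588]
cassette [ 414.6 -206.6   -1.7] 0.74 [327. 267.]
cassette [ 532.3 -216.5    9.7] 0.62 [315. 172.]
cassette [ 625.3 -367.2    3.9] 0.58 [442.  55.]
thumb_face [ 437.5 -206.    65.8] 0.82 [323. 276.]
thumb_face [ 636.3 -383.4   65.4] 0.61 [483.  28.]
tab_face [ 540.3 -195.2   77.4] 0.9 [289. 182.]
tab_face [ 389.  -202.5   68.1] 0.77 [329. 319.]
tab_face [ 619.6 -344.8   65.6] 0.73 [441.  57.]
hook_tip [ 388.3 -203.1   27.9] 0.9 [329. 299.]
hook_tip [ 616.7 -338.    24.8] 0.86 [420.  67.]
hook_tip [ 541.7 -192.8   38. ] 0.56 [290. 173.]
(array([3618,    0,   14,    1,   18,  806,   33,   44,   40,   41,   48,
        472, 4418, 1594,   74,   70,   68,  113,  279,  193,  196,  194,
        221,  710,  277,   44,    0,    0]), array([  0,   4,   8,  12,  16,  20,  24,  28,  32,  36,  40,  44,  48,
        52,  56,  60,  64,  68,  72,  76,  80,  84,  88,  92,  96, 100,
       104, 108, 112]))
86 94.5283601642555 413 ((534.933837890625, -216.83627319335938), (44.081478118896484, 41.61044692993164), 75.80150604248047)
44 50.87827275404496 6484 ((546.4376220703125, -218.25164794921875), (82.29175567626953, 108.33394622802734), 76.2030029296875)
```

View pics/w1.png

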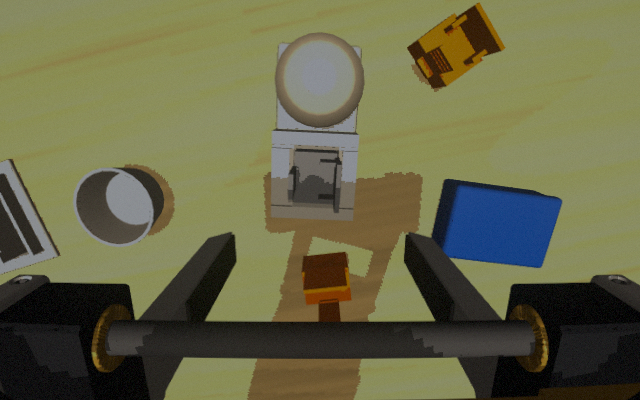

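The wrist view shows the grey cassette in the well at (315,180), the dome behind it at (320,80), an orange look-alike nearby at (327,275) and the charger at the left edge. I'll look at the charger from close up before grasping, to get its yaw and catch side.

Emit:
send_rows([
  {"travel": [-6, -48, 0], "delta_rot": [0, 0, 0], "fingers": -1},
  {"travel": [-6, -48, 0], "delta_rot": [0, 0, 0], "fingers": -1},
  {"travel": [-6, -48, 0], "delta_rot": [0, 0, 0], "fingers": -1},
  {"travel": [-6, -48, 0], "delta_rot": [0, 0, 0], "fingers": -1},
  {"travel": [-6, -48, 0], "delta_rot": [0, 0, 0], "fingers": -1},
  {"travel": [-6, -48, 0], "delta_rot": [0, 0, 0], "fingers": -1},
  {"travel": [-6, -48, 0], "delta_rot": [0, 0, 0], "fingers": -1},
  {"travel": [-6, -48, 0], "delta_rot": [0, 0, 0], "fingers": -1},
  {"travel": [0, 0, 0], "delta_rot": [0, 0, 0], "fingers": -1},
  {"travel": [0, 0, 0], "delta_rot": [0, 0, 0], "fingers": -1},
])

```text
clock: 4.2
eef_pos: [553.9, 164.9, 220.4]
eef_rot: [3.141, 0.0, -0.197]
wrist_force: [0.8, -0.3, -0.5]
finger_gap: 94.0
```

```bash
python3 - <<'E'
from h import *
c=shot('wrist','w2.png'); s=manip.read_state(); print(s['eef_pos'],s['eef_rot'],s['clock'],s['joints'])
for t in ['charger','charger_foot']:
    for o in tip_of(t,'wrist')[:3]: print(t,w(c,o['at']).round(1),round(o['confidence'],2),px(c,w(c,o['at'])).round())
P=cloud(c); np.savez('w2.npz',P=P,col=c['color'])
near=(np.hypot(P[...,0]-550,P[...,1]-174)<90)&(c['z_map']>0)
print(np.histogram(P[...,2][near],bins=np.arange(-4,80,2)))
print(px(c,[550,174,50]))
u,v=px(c,[550,174,50]).astype(int)
cv2.imwrite('pics/w2c.png',cv2.resize(c['color'][max(v-80,0):v+80,u-100:u+100,::-1],(800,int(800/200*(v+80-max(v-80,0)))),interpolation=2))
E
```

```text
[553.97414982 164.47153145 220.48175112] [ 3.14145636e+00 -1.67618035e-05 -1.97607408e-01] 4.25 [ 2.25283900e-01  3.65213196e-01  1.44371672e+00 -1.34973699e-04
  1.33270339e+00  1.99371947e+00]
charger [5.480e+02 1.742e+02 4.000e-01] 0.69 [313. 182.]
charger_foot [550.8 173.4   7.9] 0.64 [313. 181.]
(array([   2, 1686, 5966,  335,  860, 2341,  112,   16,   73, 1083,  437,
        177,  512,  765,   66,   36,   39,   36,   33,   46,   36,   42,
         38,   44,   43,   59,   69,  413,  631, 3289,  659,    0,    0,
          0,    0,    0,    0,    0,    0,    0,    0]), array([-4, -2,  0,  2,  4,  6,  8, 10, 12, 14, 16, 18, 20, 22, 24, 26, 28,
       30, 32, 34, 36, 38, 40, 42, 44, 46, 48, 50, 52, 54, 56, 58, 60, 62,
       64, 66, 68, 70, 72, 74, 76, 78]))
[311.80341935 191.12612293]
```

View pics/w2c.png

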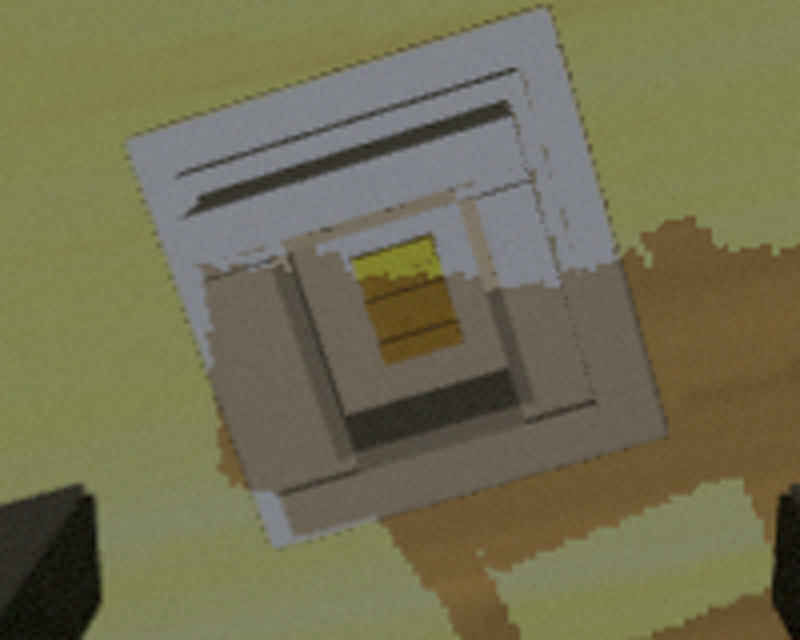

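The crop shows the charger rotated, with an empty well, brass at about (405,300) and a rim near z = 55. The left wall looks thicker, so I'll check the catch side by measuring.

```bash
cat > fit.py <<'E'
from h import *
def rim(f,ctr,zr,rad,tol=2.5):
    d=np.load(f); P=d['P']
    m=(np.hypot(P[...,0]-ctr[0],P[...,1]-ctr[1])<rad)&(abs(P[...,2]-zr)<tol)
    q=P[m]; return q
def rep(q,yaw,o):
    # edges of rim ring in frame (o,yaw)
    c,s=np.cos(yaw),np.sin(yaw); d=q[:,:2]-o; x=d@[c,s]; y=d@[-s,c]
    a=lambda v:np.percentile(v,[1,50,99]).round(1)
    print('rows |x|<18  -y wall',a(y[(abs(x)<18)&(y<0)]),' +y wall',a(y[(abs(x)<18)&(y>0)]))
    print('cols |y|<15 -x wall',a(x[(abs(y)<15)&(x<0)]) if ((abs(y)<15)&(x<0)).sum()>5 else None,' +x wall',a(x[(abs(y)<15)&(x>0)]))
    print('all y',a(y),'x',a(x), 'z',np.median(q[:,2]))
E
python3 - <<'E'
from fit import *
q=rim('w2.npz',(550,174),55,75,3)
r=cv2.minAreaRect(q[:,:2].astype(np.float32)); print(r,len(q))
a=r[2]; a=a if a<45 else a-90
for dy in [0]: rep(q,np.radians(a),np.array([550,174]))
# foot outer edge
q0=rim('w2.npz',(550,174),6,95,2.5); print(cv2.minAreaRect(q0[:,:2].astype(np.float32)))
q=rim('w1.npz',(535,-217),50.5,75,3)
rep(q,np.radians(-14),np.array([534.9,-216.8]))
r=cv2.minAreaRect(q[:,:2].astype(np.float32)); print(r)
E
```

```text
((547.990966796875, 176.1102752685547), (85.67382049560547, 82.22928619384766), 5.801565170288086) 4579
rows |x|<18  -y wall [-38.6 -30.3 -21.3]  +y wall [22.7 32.9 43.1]
cols |y|<15 -x wall [-44.1 -35.9 -28.3]  +x wall [25.7 33.8 41. ]
all y [-38.3   4.   42.7] x [-43.6   1.   40.8] z 55.15051733552451
((549.6282958984375, 161.79473876953125), (125.42933654785156, 149.10829162597656), 5.820694923400879)
rows |x|<18  -y wall [-39.4 -25.8  -0.3]  +y wall [ 0.3 25.8 42. ]
cols |y|<15 -x wall [-41.9 -21.8  -0.5]  +x wall [ 0.4 23.2 47.8]
all y [-39.    3.1  41.7] x [-41.5   3.6  42.8] z 50.898973371426564
((546.7252807617188, -218.27345275878906), (82.2935791015625, 108.88331604003906), 76.08200073242188)
```

```bash
python3 - <<'E'
from h import *
plan([533.8,-221.2,200],-0.2435,8)
E
```

```text
([7.01, 47.75, 2.58], [0.0, -0.0, 0.32])
([7.28, 47.7, 2.58], [0.0, -0.0, 0.32])
([7.55, 47.66, 2.58], [0.0, -0.0, 0.32])
([7.82, 47.62, 2.58], [0.0, -0.0, 0.32])
([8.09, 47.57, 2.58], [0.0, -0.0, 0.32])
([8.36, 47.53, 2.58], [0.0, -0.0, 0.32])
([8.63, 47.48, 2.57], [0.0, -0.0, 0.32])
([8.9, 47.43, 2.57], [0.0, -0.0, 0.32])
```

Emit:
send_rows([
  {"travel": [7, 47.7, 2.5], "delta_rot": [0, 0, 0.32], "fingers": -1},
  {"travel": [7.3, 47.7, 2.5], "delta_rot": [0, 0, 0.32], "fingers": -1},
  {"travel": [7.6, 47.6, 2.5], "delta_rot": [0, 0, 0.32], "fingers": -1},
  {"travel": [7.8, 47.6, 2.5], "delta_rot": [0, 0, 0.32], "fingers": -1},
  {"travel": [8.1, 47.6, 2.5], "delta_rot": [0, 0, 0.32], "fingers": -1},
  {"travel": [8.4, 47.5, 2.5], "delta_rot": [0, 0, 0.32], "fingers": -1},
  {"travel": [8.6, 47.5, 2.5], "delta_rot": [0, 0, 0.32], "fingers": -1},
  {"travel": [8.9, 47.4, 2.5], "delta_rot": [0, 0, 0.32], "fingers": -1},
  {"travel": [0, 0, 20], "delta_rot": [0, 0, 0], "fingers": -1},
  {"travel": [0, 0, 20], "delta_rot": [0, 0, 0], "fingers": -1},
  {"travel": [0, 0, 20], "delta_rot": [0, 0, 0], "fingers": -1},
  {"travel": [0, 0, 20], "delta_rot": [0, 0, 0], "fingers": -1},
  {"travel": [0, 0, 0], "delta_rot": [0, 0, 0], "fingers": -1},
  {"travel": [0, 0, 0], "delta_rot": [0, 0, 0], "fingers": -1},
])

```text
clock: 6.1
eef_pos: [534.6, -220.5, 121.4]
eef_rot: [3.141, -0.001, -0.242]
wrist_force: [0.6, -0.4, -0.1]
finger_gap: 94.3
```

```bash
python3 - <<'E'
from fit import *
c=shot('wrist','w3.png'); s=manip.read_state(); print(s['eef_pos'],s['eef_rot'],s['clock'],s['wrist_force'])
P=cloud(c); np.savez('w3.npz',P=P,col=c['color'])
T=tool(); o=np.array([534.9,-216.8])
q=P[(np.hypot(P[...,0]-o[0],P[...,1]-o[1])<33)&(P[...,2]>88)&(P[...,2]<99)]
print(len(q),np.median(q[:,2]),cv2.minAreaRect(q[:,:2].astype(np.float32)))
for t in ['thumb_face','tab_face']:
    for o2 in tip_of(t,'wrist')[:2]: print(t,w(c,o2['at']).round(1),round(o2['confidence'],2),px(c,w(c,o2['at'])).round())
q=rim('w3.npz',o,50.5,75,3); rep(q,np.radians(-14),o)
print(px(c,T[:3,3]),px(c,[*o,94]))
E
```

```text
[ 534.69549791 -220.44382534  121.57160547] [ 3.14123946e+00 -1.51292708e-03 -2.41818787e-01] 6.15 [-0.26751519  0.8670947   0.04453438]
868 94.52289099887676 ((534.759033203125, -216.85842895507812), (44.16603469848633, 42.58765411376953), 75.8458480834961)
thumb_face [ 532.7 -235.2   77. ] 0.65 [344. 227.]
thumb_face [ 434.8 -209.3   65. ] 0.57 [338. 351.]
tab_face [ 543.2 -194.5   77.4] 0.71 [276. 227.]
tab_face [ 621.8 -344.2   65.6] 0.66 [489.  38.]
rows |x|<18  -y wall [-39.6 -26.2  -0. ]  +y wall [ 0.7 23.9 42. ]
cols |y|<15 -x wall [-41.6 -19.   -0.2]  +x wall [ 0.5 23.7 42.9]
all y [-39.1   3.7  41.6] x [-41.2   5.9  42.7] z 50.888088073250344
[320.24381625 260.17074236] [313.99182084 240.98269444]
```

View pics/w3.png

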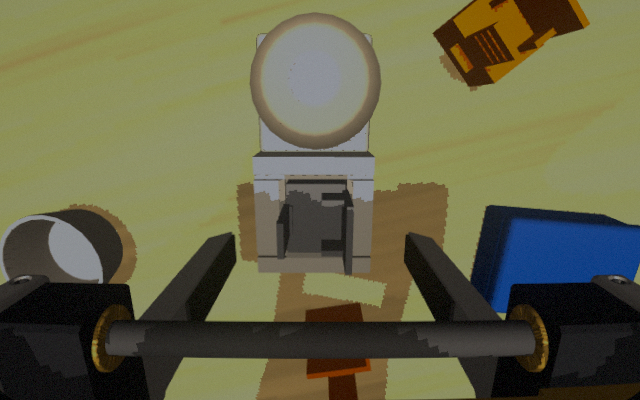

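The view shows the cassette plates at (283–350, 185–270), centred between the jaws, and the depth fit agrees with the earlier one. Next I'll lower and pinch.

Emit:
send_rows([
  {"travel": [-0.7, 1, 11], "delta_rot": [0, 0, 0.15], "fingers": -1},
  {"travel": [0, 0, 12], "delta_rot": [0, 0, 0], "fingers": -1},
  {"travel": [0, 0, 12], "delta_rot": [0, 0, 0], "fingers": -1},
  {"travel": [0, 0, 10], "delta_rot": [0, 0, 0], "fingers": -0.3},
  {"travel": [0, 0, 0], "delta_rot": [0, 0, 0], "fingers": -0.1},
  {"travel": [0, 0, 0], "delta_rot": [0, 0, 0], "fingers": -0.1},
  {"travel": [0, 0, 0], "delta_rot": [0, 0, 0], "fingers": -0.1},
], grip_force=22)

```text
clock: 7.12
eef_pos: [533.7, -220.8, 75.9]
eef_rot: [3.141, -0.001, -0.244]
wrist_force: [0.7, 0.2, -0.1]
finger_gap: 57.8
```

```bash
python3 - <<'E'
from fit import *
for i in range(2):
    s=manip.read_state(); print(s['eef_pos'],s['eef_rot'],s['clock'],s['wrist_force'],s['finger_gap'])
    c=shot('wrist','w4.png')
P=cloud(c); o=np.array([534.8,-216.8])
q=P[(np.hypot(P[...,0]-o[0],P[...,1]-o[1])<27)&(P[...,2]>90)&(P[...,2]<97)]
print(len(q),np.median(q[:,2]),cv2.minAreaRect(q[:,:2].astype(np.float32)))
E
```

```text
[ 533.72859043 -220.84342121   75.88496871] [ 3.14143044e+00 -6.90827995e-04 -2.43960367e-01] 7.125 [ 0.70058762  0.23373424 -0.12689155] 57.77083721759808
[ 533.70545746 -220.84297699   75.85880754] [ 3.14145637e+00 -6.61325008e-04 -2.44001455e-01] 7.175 [ 0.08071155 -0.558361    0.27553512] 53.89591240534783
1324 94.47142571152226 ((532.1278686523438, -216.4562225341797), (48.04326629638672, 39.4527702331543), 84.44245910644531)
```

Emit:
send_rows([
  {"travel": [0, 0, 0], "delta_rot": [0, 0, 0], "fingers": 0.06},
  {"travel": [0, 0, 0], "delta_rot": [0, 0, 0], "fingers": 0.15},
  {"travel": [0, 0, 0], "delta_rot": [0, 0, 0], "fingers": 0.3},
  {"travel": [0, 0, 0], "delta_rot": [0, 0, 0], "fingers": 0.4},
  {"travel": [0, 0, 0], "delta_rot": [0, 0, 0], "fingers": 0.4},
], grip_force=23)

```text
clock: 7.85
eef_pos: [533.6, -221.2, 75.7]
eef_rot: [3.141, -0.0, -0.244]
wrist_force: [-1.2, -4.0, 4.3]
finger_gap: 34.0
```

```bash
python3 - <<'E'
from h import *
for i in range(3):
    s=manip.read_state(); print(s['eef_pos'],s['clock'],s['wrist_force'],s['moment'],s['finger_gap'])
    c=camera('top')
E
```

```text
[ 533.5769873  -221.15838693   75.68105091] 7.85 [-1.15969385 -3.96698513  4.32777927] [-0.71357789  0.28739502 -0.0244933 ] 34.03187084455053
[ 533.56712763 -221.15251002   75.67922462] 7.9 [-0.84444722 -4.58932279  4.61220688] [-0.75836738  0.25563942  0.04635452] 34.07021447371749
[ 533.61665778 -221.11867194   75.70068421] 7.95 [-1.27462568 -2.90231976  3.87350868] [-0.63129418  0.21718393  0.03719014] 33.71639739614164
```

Emit:
send_rows([
  {"travel": [0, 0.8, -0.3], "delta_rot": [0, 0, 0], "fingers": 0.4},
  {"travel": [0, 0, 0], "delta_rot": [0, 0, 0], "fingers": 0.4},
])

```text
clock: 8.25
eef_pos: [533.4, -221.3, 75.7]
eef_rot: [-3.141, 0.0, -0.244]
wrist_force: [0.8, 0.6, 2.4]
finger_gap: 34.2
```

```bash
python3 - <<'E'
from h import *
for i in range(3):
    s=manip.read_state(); print(s['eef_pos'],s['clock'],s['wrist_force'],s['moment'],s['finger_gap'])
    c=camera('top')
E
```

```text
[ 533.42417991 -221.28253397   75.65234804] 8.25 [0.78576184 0.55536158 2.3561971 ] [ 1.51145915e-01 -2.63229075e-01 -1.61115991e-04] 34.24118165524439
[ 533.43748351 -221.27664462   75.65556518] 8.3 [0.61793486 0.91887039 2.36843389] [ 0.16457245 -0.31480569 -0.00249135] 34.089760799443006
[ 533.4119116  -221.29378781   75.65413434] 8.35 [1.57654311 1.05471458 0.67833796] [ 0.27245078 -0.36175409 -0.07224072] 33.77683370366275
```

Emit:
send_rows([
  {"travel": [0, 0, -1], "delta_rot": [0, 0, 0], "fingers": 0.4},
  {"travel": [0, 0, -1.5], "delta_rot": [0, 0, 0], "fingers": 0.4},
  {"travel": [0, 0, -1.5], "delta_rot": [0, 0, 0], "fingers": 0.4},
])

```text
clock: 8.78
eef_pos: [533.1, -221.5, 79.6]
eef_rot: [-3.142, 0.001, -0.244]
wrist_force: [0.1, -0.1, -2.8]
finger_gap: 34.1
```

Emit:
send_rows([
  {"travel": [0, 0, -3], "delta_rot": [0, 0, 0], "fingers": 0.4},
  {"travel": [0, 0, -4], "delta_rot": [0, 0, 0], "fingers": 0.4},
  {"travel": [0, 0, -4], "delta_rot": [0, 0, 0], "fingers": 0.4},
  {"travel": [0, 0, -4], "delta_rot": [0, 0, 0], "fingers": 0.4},
])

```text
clock: 9.28
eef_pos: [533.4, -221.5, 95.1]
eef_rot: [3.142, -0.0, -0.244]
wrist_force: [0.8, 0.5, -2.2]
finger_gap: 34.2
```

Emit:
send_rows([
  {"travel": [0, 0, -6], "delta_rot": [0, 0, 0], "fingers": 0.4},
  {"travel": [0, 0, -7], "delta_rot": [0, 0, 0], "fingers": 0.4},
  {"travel": [0, 0, -8], "delta_rot": [0, 0, 0], "fingers": 0.4},
  {"travel": [0, 0, -12], "delta_rot": [0, 0, 0], "fingers": 0.4},
  {"travel": [0, 0, -15], "delta_rot": [0, 0, 0], "fingers": 0.4},
  {"travel": [0, 0, -12], "delta_rot": [0, 0, 0], "fingers": 0.4},
])

```text
clock: 10.02
eef_pos: [533.5, -221.6, 156.1]
eef_rot: [3.141, -0.001, -0.244]
wrist_force: [-0.6, -0.2, -2.2]
finger_gap: 33.9
```

```bash
python3 - <<'E'
from h import *
s=manip.read_state(); print(s['eef_pos'],s['clock'],s['wrist_force'],s['moment'],s['finger_gap'])
yaw=np.radians(5.8); y=np.array([-np.sin(yaw),np.cos(yaw)])
p=np.array([548.1,174.6])-4.5*y; print(p)
plan([*p,155],yaw,9)
E
```

```text
[ 533.5067001  -221.62143516  156.1363114 ] 10.025 [-0.57319689 -0.24096204 -2.22341049] [ 0.0371346   0.02214721 -0.04974891] 33.911911878718264
[548.55475334 170.12303681]
([-8.89, -42.64, 0.11], [0.0, -0.01, -2.2])
([-7.25, -42.95, 0.11], [0.0, -0.01, -2.2])
([-5.6, -43.2, 0.11], [0.0, -0.01, -2.2])
([-3.94, -43.38, 0.12], [0.0, -0.01, -2.2])
([-2.27, -43.5, 0.12], [0.0, -0.01, -2.2])
([-0.6, -43.56, 0.12], [0.0, -0.01, -2.2])
([1.07, -43.55, 0.12], [0.0, -0.01, -2.2])
([2.74, -43.47, 0.12], [0.0, -0.01, -2.2])
([4.4, -43.34, 0.13], [0.0, -0.01, -2.2])
```

Emit:
send_rows([
  {"travel": [-8.9, -42.6, 0], "delta_rot": [0, 0, -2.2], "fingers": 0.4},
  {"travel": [-7.3, -43, 0], "delta_rot": [0, 0, -2.2], "fingers": 0.4},
  {"travel": [-5.6, -43.2, 0], "delta_rot": [0, 0, -2.2], "fingers": 0.4},
  {"travel": [-3.9, -43.4, 0], "delta_rot": [0, 0, -2.2], "fingers": 0.4},
  {"travel": [-2.3, -43.5, 0], "delta_rot": [0, 0, -2.2], "fingers": 0.4},
  {"travel": [-0.6, -43.6, 0], "delta_rot": [0, 0, -2.2], "fingers": 0.4},
  {"travel": [1.1, -43.6, 0], "delta_rot": [0, 0, -2.2], "fingers": 0.4},
  {"travel": [2.7, -43.5, 0], "delta_rot": [0, 0, -2.2], "fingers": 0.4},
  {"travel": [4.4, -43.3, 0], "delta_rot": [0, 0, -2.2], "fingers": 0.4},
  {"travel": [0, 0, 0], "delta_rot": [0, 0, 0], "fingers": 0.4},
  {"travel": [0, 0, 0], "delta_rot": [0, 0, 0], "fingers": 0.4},
  {"travel": [0, 0, 0], "delta_rot": [0, 0, 0], "fingers": 0.4},
])

```text
clock: 11.52
eef_pos: [548.4, 169.3, 155.0]
eef_rot: [3.141, -0.0, 0.1]
wrist_force: [-0.1, 0.8, -2.8]
finger_gap: 34.0
```

```bash
python3 - <<'E'
from fit import *
c=shot('wrist','w5.png'); s=manip.read_state(); print(s['eef_pos'],s['eef_rot'],s['clock'],s['wrist_force'])
P=cloud(c); np.savez('w5.npz',P=P,col=c['color'])
T=tool(); Q=(P-T[:3,3])@T[:3,:3]   # tool coords
print('charger rim',end=' '); yaw=s['eef_rot'][2]
for zr in (55,):
    q=rim('w5.npz',(548.1,174.6),55.1,75,3); r=cv2.minAreaRect(q[:,:2].astype(np.float32)); print(r,len(q)); rep(q,np.radians(5.8),np.array([548.1,174.6]))
# plate tops: tool z about -18
m=(abs(Q[...,0])<30)&(abs(Q[...,1])<26)&(Q[...,2]<-15)&(Q[...,2]>-23)
print(m.sum(),np.median(Q[m],axis=0),cv2.minAreaRect(Q[m][:,:2].astype(np.float32)))
m2=(abs(Q[...,0])<30)&(abs(Q[...,1])<26)&(Q[...,2]<35)&(Q[...,2]>15)
print(m2.sum(),np.median(Q[m2],axis=0), np.percentile(Q[m2],[1,99],axis=0).round(1))
E
```

```text
[548.41731047 169.3513333  154.93157123] [ 3.14151683e+00 -7.92536718e-05  1.00082104e-01] 11.575 [-0.22015717 -0.46161822 -3.44000277]
charger rim ((553.8729248046875, 176.58621215820312), (74.08648681640625, 82.34151458740234), 5.8904619216918945) 4169
rows |x|<18  -y wall [-39.6 -33.7 -24. ]  +y wall [25.8 35.9 42.2]
cols |y|<15 -x wall None  +x wall [27.6 35.7 42.8]
all y [-39.4   4.2  42. ] x [-23.4  25.7  42.6] z 55.24555702151633
1613 [  5.93021954  13.23182837 -18.96024491] ((-2.7210264205932617, 3.4765453338623047), (49.620792388916016, 40.96166229248047), 72.56407165527344)
4519 [ 6.73165832 -5.22080534 22.96208261] [[-23.7 -25.   15.8]
 [ 25.5  13.6  33.7]]
```

View pics/w5.png

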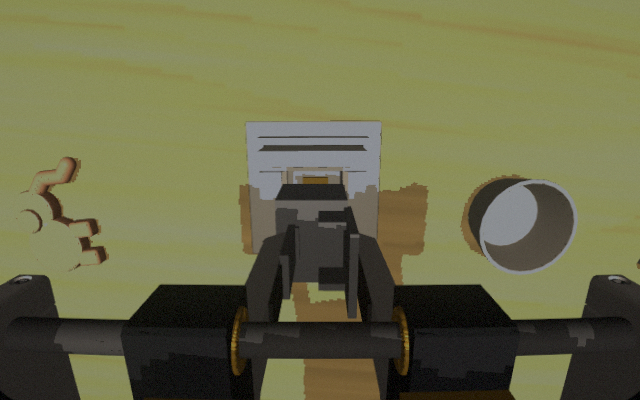

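The cassette hangs straight between the jaws at (315,240), above the charger, whose well and brass show at (315,180). Offset to correct is only about 0.7 mm. Next I'll descend to just above the rim.

Emit:
send_rows([
  {"travel": [0, -0.7, 8], "delta_rot": [0, 0, -0.1], "fingers": 0.4},
  {"travel": [0, 0, 10], "delta_rot": [0, 0, 0], "fingers": 0.4},
  {"travel": [0, 0, 8], "delta_rot": [0, 0, 0], "fingers": 0.4},
  {"travel": [0, 0, 4], "delta_rot": [0, 0, 0], "fingers": 0.4},
  {"travel": [0, 0, 0], "delta_rot": [0, 0, 0], "fingers": 0.4},
])

```text
clock: 12.2
eef_pos: [548.1, 171.0, 124.4]
eef_rot: [3.142, 0.001, 0.103]
wrist_force: [0.6, 0.2, -2.2]
finger_gap: 33.9
```

```bash
python3 - <<'E'
from fit import *
for i in range(2):
    c=shot('wrist','w6.png'); s=manip.read_state(); print(s['eef_pos'],s['eef_rot'],s['clock'],s['wrist_force'],s['moment'],s['finger_gap'])
P=cloud(c); T=tool(); Q=(P-T[:3,3])@T[:3,:3]; np.savez('w6.npz',P=P,col=c['color'])
q=rim('w6.npz',(548.1,174.6),55.1,75,3); rep(q,np.radians(5.8),np.array([548.1,174.6]))
m2=(abs(Q[...,0])<30)&(abs(Q[...,1])<26)&(Q[...,2]<28)&(Q[...,2]>20)
print(m2.sum(),np.percentile(Q[m2],[1,99],axis=0).round(1))
E
```

```text
[548.27720232 171.05615179 124.78357066] [ 3.14159140e+00 -6.72731852e-05  1.03358180e-01] 12.25 [ 0.11130498 -0.51169976 -2.72725448] [ 0.02003005 -0.00979759  0.03424022] 34.043572025532825
[548.32950646 171.08564319 124.96607037] [-3.14151688e+00 -3.45651039e-04  1.03378738e-01] 12.3 [-0.22345085 -0.22725066 -2.12958622] [0.02295396 0.02748624 0.01177628] 34.16296361908134
rows |x|<18  -y wall [-39.7 -32.7 -22.5]  +y wall [27.8 35.6 42.3]
cols |y|<15 -x wall None  +x wall [27.5 36.  42.8]
all y [-39.4   2.4  42. ] x [-16.9  26.8  42.8] z 55.19504281916055
3968 [[-23.6 -25.1  20.3]
 [ 25.4  12.7  27.1]]
```

Emit:
send_rows([
  {"travel": [0, 0.8, 2], "delta_rot": [0, 0, 0.1], "fingers": 0.4},
  {"travel": [0, 0, 4], "delta_rot": [0, 0, 0], "fingers": 0.4},
  {"travel": [0, 0, 4], "delta_rot": [0, 0, 0], "fingers": 0.4},
])

```text
clock: 12.68
eef_pos: [548.2, 170.2, 114.4]
eef_rot: [-3.142, 0.0, 0.102]
wrist_force: [0.3, -0.8, -2.1]
finger_gap: 34.1
```

Emit:
send_rows([
  {"travel": [0, 0, 4], "delta_rot": [0, 0, 0], "fingers": 0.4},
  {"travel": [0, 0, 4], "delta_rot": [0, 0, 0], "fingers": 0.4},
  {"travel": [0, 0, 4], "delta_rot": [0, 0, 0], "fingers": 0.4},
])

```text
clock: 13.05
eef_pos: [548.3, 170.2, 102.4]
eef_rot: [3.142, 0.0, 0.102]
wrist_force: [-0.3, -0.3, -2.8]
finger_gap: 34.1
```

Emit:
send_rows([
  {"travel": [0, 0, 4], "delta_rot": [0, 0, 0], "fingers": 0.4},
  {"travel": [0, 0, 4], "delta_rot": [0, 0, 0], "fingers": 0.4},
  {"travel": [0, 0, 4], "delta_rot": [0, 0, 0], "fingers": 0.4},
])

```text
clock: 13.42
eef_pos: [548.3, 170.2, 90.5]
eef_rot: [3.142, -0.0, 0.102]
wrist_force: [0.1, -1.6, -3.4]
finger_gap: 33.8
```

Emit:
send_rows([
  {"travel": [0, 0, 2], "delta_rot": [0, 0, 0], "fingers": 0.4},
  {"travel": [0, 0, 1.5], "delta_rot": [0, 0, 0], "fingers": 0.4},
])

```text
clock: 13.68
eef_pos: [548.3, 170.2, 87.2]
eef_rot: [3.141, -0.0, 0.102]
wrist_force: [-0.1, -1.4, -1.5]
finger_gap: 34.2
```

Emit:
send_rows([
  {"travel": [0, 0, 1], "delta_rot": [0, 0, 0], "fingers": 0.4},
  {"travel": [0, 0, 1], "delta_rot": [0, 0, 0], "fingers": 0.4},
])

```text
clock: 13.92
eef_pos: [548.4, 170.2, 85.3]
eef_rot: [3.141, -0.0, 0.102]
wrist_force: [-0.1, -2.0, 3.0]
finger_gap: 34.3
```

Emit:
send_rows([
  {"travel": [0, 0, 1], "delta_rot": [0, 0, 0], "fingers": 0.4},
  {"travel": [0, 0, 1], "delta_rot": [0, 0, 0], "fingers": 0.4},
])

```text
clock: 14.18
eef_pos: [548.5, 170.2, 83.6]
eef_rot: [3.142, -0.001, 0.102]
wrist_force: [-1.5, -2.3, 4.2]
finger_gap: 33.9
```

Emit:
send_rows([
  {"travel": [0, 0, 1], "delta_rot": [0, 0, 0], "fingers": 0.4},
  {"travel": [0, 0, 0.5], "delta_rot": [0, 0, 0], "fingers": 0.4},
  {"travel": [0, 0, 0], "delta_rot": [0, 0, 0], "fingers": 0.4},
])

```text
clock: 14.55
eef_pos: [548.4, 170.2, 82.1]
eef_rot: [3.142, -0.0, 0.102]
wrist_force: [-2.0, -3.9, 5.2]
finger_gap: 34.0
```

Emit:
send_rows([
  {"travel": [0, 0.4, 0.7], "delta_rot": [0, 0, 0], "fingers": 0.4},
  {"travel": [0, 0, 0.5], "delta_rot": [0, 0, 0], "fingers": 0.4},
  {"travel": [0, 0, 0], "delta_rot": [0, 0, 0], "fingers": 0.4},
])

```text
clock: 14.92
eef_pos: [548.5, 170.1, 81.1]
eef_rot: [-3.141, -0.001, 0.102]
wrist_force: [-2.7, -0.6, 7.9]
finger_gap: 34.3
```

Emit:
send_rows([
  {"travel": [-0.2, 0, 0.7], "delta_rot": [0, 0, 0], "fingers": 0.4},
  {"travel": [0, 0, 0.5], "delta_rot": [0, 0, 0], "fingers": 0.4},
  {"travel": [0, 0, 0], "delta_rot": [0, 0, 0], "fingers": 0.4},
])

```text
clock: 15.3
eef_pos: [548.5, 170.1, 80.3]
eef_rot: [-3.141, -0.001, 0.102]
wrist_force: [-3.0, -2.0, 11.0]
finger_gap: 34.1
```

Emit:
send_rows([
  {"travel": [0, 0, 0.4], "delta_rot": [0, 0, 0], "fingers": 0.4},
  {"travel": [0, 0, 0], "delta_rot": [0, 0, 0], "fingers": 0.4},
])

```text
clock: 15.55
eef_pos: [548.5, 170.1, 80.3]
eef_rot: [-3.141, -0.001, 0.102]
wrist_force: [-4.7, -2.6, 14.9]
finger_gap: 34.2
```

Home has been felt: 0.4 mm more command raised the force by 4 N with no movement. I'll let go here.

Emit:
send_rows([
  {"travel": [0, 0, 0.2], "delta_rot": [0, 0, 0], "fingers": 0.4},
  {"travel": [0, 0, 0], "delta_rot": [0, 0, 0], "fingers": -0.3},
  {"travel": [0, 0, 0], "delta_rot": [0, 0, 0], "fingers": -0.5},
  {"travel": [0, 0, 0], "delta_rot": [0, 0, 0], "fingers": -0.5},
  {"travel": [0, 0, 0], "delta_rot": [0, 0, 0], "fingers": -0.5},
])

```text
clock: 16.18
eef_pos: [548.0, 169.8, 78.5]
eef_rot: [3.142, 0.0, 0.102]
wrist_force: [0.6, 0.2, -0.0]
finger_gap: 69.2
```

```bash
python3 - <<'E'
from fit import *
c=shot('wrist','w7.png'); s=manip.read_state(); print(s['eef_pos'],s['clock'],s['wrist_force'],s['moment'],s['finger_gap'])
P=cloud(c); T=tool(); Q=(P-T[:3,3])@T[:3,:3]; np.savez('w7.npz',P=P,col=c['color'])
m=(abs(Q[...,0])<23)&(abs(Q[...,1]+4.5)<24)&(P[...,2]>92)&(P[...,2]<106)
print(m.sum(),np.median(P[m][:,2]),np.histogram(P[m][:,2],bins=np.arange(92,107)),cv2.minAreaRect(P[m][:,:2].astype(np.float32)))
q=rim('w7.npz',(548.1,174.6),55.1,75,3); rep(q,np.radians(5.8),np.array([548.1,174.6]))
E
```

```text
[548.04169331 169.7447395   78.4894876 ] 16.225 [ 0.21035616  0.91123209 -0.3279916 ] [ 0.00345739 -0.03648609  0.0193812 ] 70.22223037793073
1642 101.22126427825124 (array([ 45,  50,  44,  52,  52,  45,  42,  59, 268, 778, 204,   3,   0,
         0]), array([ 92,  93,  94,  95,  96,  97,  98,  99, 100, 101, 102, 103, 104,
       105, 106])) ((548.5523681640625, 173.1243438720703), (42.83832550048828, 44.894222259521484), 7.057325839996338)
rows |x|<18  -y wall [-39.7 -34.3 -16.1]  +y wall [ 7.  30.3 42.1]
cols |y|<15 -x wall [-42.2 -35.3  -9.1]  +x wall [16.4 35.1 42.8]
all y [-39.4   2.7  41.4] x [-41.7  19.1  42.7] z 55.20568960300389
```

View pics/w7.png

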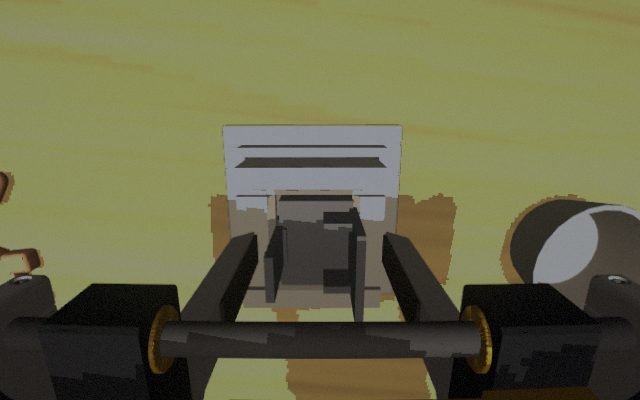

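The tab is out again (plates span about 44.9 mm across y) and the cassette sits about 2 mm above the pressed depth, which fits the hook bearing under the lip. I'll back off upward and check.

Emit:
send_rows([
  {"travel": [0, 0, -5], "delta_rot": [0, 0, 0], "fingers": -0.5},
  {"travel": [0, 0, -15], "delta_rot": [0, 0, 0], "fingers": -0.5},
  {"travel": [0, 0, -25], "delta_rot": [0, 0, 0], "fingers": -0.5},
  {"travel": [0, 0, -30], "delta_rot": [0, 0, 0], "fingers": -0.5},
  {"travel": [0, 0, -30], "delta_rot": [0, 0, 0], "fingers": -0.5},
  {"travel": [0, 0, -30], "delta_rot": [0, 0, 0], "fingers": -0.5},
  {"travel": [0, 0, 0], "delta_rot": [0, 0, 0], "fingers": -0.5},
  {"travel": [0, 0, 0], "delta_rot": [0, 0, 0], "fingers": -0.5},
])

```text
clock: 17.23
eef_pos: [547.9, 169.7, 213.5]
eef_rot: [3.142, 0.0, 0.102]
wrist_force: [0.2, 0.8, 0.7]
finger_gap: 70.4
```

```bash
python3 - <<'E'
from fit import *
c=shot('wrist','w8.png'); s=manip.read_state(); print(s['eef_pos'],s['clock'],s['wrist_force'],s['finger_gap'])
P=cloud(c); np.savez('w8.npz',P=P,col=c['color'])
m=(np.hypot(P[...,0]-548.2,P[...,1]-174)<33)&(P[...,2]>98)&(P[...,2]<110)
print(m.sum(),np.histogram(P[m][:,2],bins=np.arange(98,111)),cv2.minAreaRect(P[m][:,:2].astype(np.float32)))
q=rim('w8.npz',(548.1,174.6),55.1,75,3); rep(q,np.radians(5.8),np.array([548.1,174.6]))
m=(np.hypot(P[...,0]-548.2,P[...,1]-174)<25)&(P[...,2]>50)&(P[...,2]<66); print('core top',np.histogram(P[m][:,2],bins=np.arange(50,67)))
for n in ['top']:
    c=shot(n,'top2.png')
    for t in ['lamp','charger','cassette','ramekin','sippy_cup','pacifier_box','teether']:
        for o in tip_of(t,n)[:3]: print(t,w(c,o['at']).round(1),round(o['confidence'],2))
E
```

```text
[547.76558818 169.70954784 213.01536957] 17.275 [-0.58641155  0.45735547 -0.14248107] 70.6118610251285
390 (array([  4,   5,  75, 212,  90,   4,   0,   0,   0,   0,   0,   0]), array([ 98,  99, 100, 101, 102, 103, 104, 105, 106, 107, 108, 109, 110])) ((549.032958984375, 173.1522674560547), (41.42709732055664, 43.90119934082031), 5.755457401275635)
rows |x|<18  -y wall [-39.5 -32.7  -2.8]  +y wall [13.9 32.8 42.2]
cols |y|<15 -x wall [-42.3 -34.  -12.2]  +x wall [ 7.  34.7 42.8]
all y [-39.1   5.7  42. ] x [-42.1   5.8  42.7] z 55.24712324902271
core top (array([  0,   0,   2,   4,   1,   0,   1,  25, 353, 872, 337,  38,  32,
        23,   2,  12]), array([50, 51, 52, 53, 54, 55, 56, 57, 58, 59, 60, 61, 62, 63, 64, 65, 66]))
lamp [ 5.346e+02 -2.194e+02 -1.000e-01] 0.64
lamp [544.9 170.   17.9] 0.42
charger [547.8 174.3   2.3] 0.62
charger [ 539.2 -220.2    1.7] 0.31
cassette [ 417.3 -205.2   -1.8] 0.91
cassette [ 624.2 -361.3   -1.1] 0.58
cassette [548.4 172.   15. ] 0.49
ramekin [541.9  -6.5   0.7] 0.7
sippy_cup [ 8.163e+02 -4.530e+01 -8.000e-01] 0.87
pacifier_box [ 449.2 -389.3    1.7] 0.6
teether [471.6 417.6   2.9] 0.93
```

View pics/w8.png

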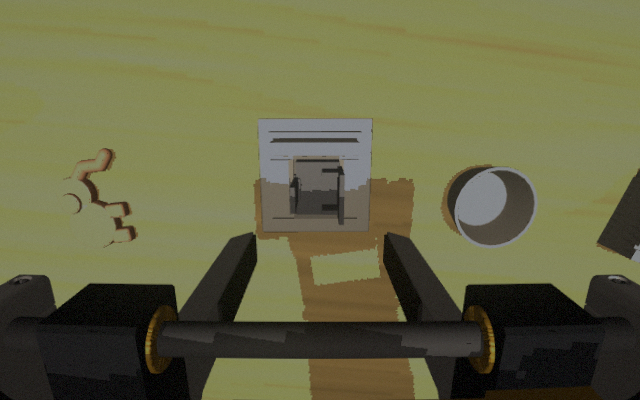

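The cassette stands upright in the charger at (318,187) with its tab out, the gripper is clear of it, and the ramekin and teether are undisturbed. I'm handing in.

```bash
python3 -c "
from cell import manip
print(manip.sign_off(), manip.read_state()['clock'])"
```

```text
the job is handed in; nothing more can be done
the job is handed in; nothing more can be done
```

The grey cassette is out of the night light and latched in the charger, tab on the catch side. I handed in shortly after 17.3 s on the robot's clock, well inside the 67 s.

- **Taking it out:** I pinched the tab fully in at 23 N and shifted 0.8 mm until the sideways force was about zero. It lifted free with only about 3 N of vertical force.
- **Seating it:** Pressing down, I felt the contacts at TCP z of about 85–87 mm and the floor at about 80.3 mm. There, 0.4 mm more command raised the force by 4 N without any movement. I let go pressing about 17 N on the charger by the last reading, plus a final 0.2 mm nudge that was not read separately; the limit is 28 N.
- **Last checks:**
  - The plates measure 43.9 mm across (44 mm at rest), so the tab has sprung fully out.
  - The cassette sits square in the well and did not move when the gripper backed off. It is about 2.2 mm above the pressed depth, which fits the contacts pushing the hook up against the catch lip (2 mm of play).
  - The network positions of the ramekin, cup, box, teether and both look-alikes are within its accuracy of the first ones.
- **Not tested:** I did not tug the cassette to prove the latch. That it holds is inferred from the tab width and the height.

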